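Set the polarizer ring to the red index tab

ROBOT

A 6-joint arm with a two-finger parallel gripper is mounted at the origin on the work surface. World frame = base frame: x ahead of the robot, y to its left, z up, the work surface at z = 0. Lengths are in m, angles in rad, forces in N, time in s.
With the tool pointing down it reaches from about 0.3 to 0.775 m from the base axis. Payload 14.6 kg.
Tool frame: the origin (TCP) lies on the mounting face of the last link; the fingertips stand 199 mm ahead of it and the grasp point (between the pads) lies 180 mm ahead of it; z points along the fingers, y is the line along which they close (so a half turn about z gives the same grasp; the last joint's range is limited). The gripper opens to 94 mm and grips with 3 to 60 N. Pads are 16 mm wide; open, the fingers measure 119 mm over their backs; the gripper's body (75 mm by 177 mm) begins 78 mm behind the grasp point.
Start: joints at [-1.357, 0.3, 1.521, -0, 1.321, -0.067], TCP at [0.152, -0.528, 0.405] pointing down, gripper open.
Joint ranges: [-3.03, 3.03], [-0.79, 2.21], [0.23, 2.52], [-1.04, 4.18], [0, 3.07], [-2.55, 2.55]. Speed limits (rad/s): [2.22, 2.22, 2.57, 3.14, 3.14, 3.14].

INTERFACE

Orientations are given as [roll, pitch, yaw] about the fixed x, y, z axes, in that order (R = Rz(yaw) Ry(pitch) Rx(roll)).
In Python, from station import get_obs, camera, hand_in gives the robot as it stands.
- The arm moves only by the tool apply_moves, never from a script. Its argument "increments" is a list of rows, each an object of numbers: "tx", "ty", "tz": the shift along the tool's x, y, z as a fraction of full scale; "ax", "ay", "az": the turn, a rotation vector about the tool's x, y, z as a fraction of full scale. In form: [{"tx": .., "ty": .., "tz": .., "ax": .., "ay": .., "az": ..}, ...]. A call has 1 to 12 rows; each row shifts and turns the commanded pose from where the row before left it, along the tool's axes as they then stand; what a row does not reach is not made up. Full scale, the value 1, is 30 mm for a shift and 5 degrees for a turn. A row lasts 1/8 s, in which the tool goes at most 62.5 mm and 10.7 degrees, less where a joint would pass 70% of its speed; a pose out of reach is approached as far as the arm can. A call with a number of a shift or a turn outside -1 to 1 is refused whole. A call with a gripper value outside its range is refused whole. "jaw" is the closure, from 0 (fully open) to 1 (shut), set as the call begins (left out, the last holds). The fingers move at their own pace and stop on an object; "force" is the grip in N (left out, the last holds). Time passes only in rows, so rows that do not move let the fingers close. It gives the time, the measured TCP pose, the force, the opening and the grip force at its end, in the units of the state.
- get_obs(): the state, without advancing time (a new reading comes with each control period).
- camera(name): name is "scene" or "top" or "wrist"; returns a dict with "pixels" (480x640x3 uint8, red, green, blue), "camera_matrix" (3x3 intrinsics, pixels), "dist" ([k1, k2, p1, p2, k3] as OpenCV has them; the pictures are not rectified), "R" (3x3) and "t" (3): a world point X has camera coordinates R X + t; the wrist camera has in their place "T_tool_cam" (4x4, takes a point from camera to tool coordinates, whose origin is the TCP and whose axes are the flange's). Camera axes: x right, y down, z forward; pixel columns grow to the right and rows downward; lengths in m; the calibration is good to about 2 mm. A picture is of the moment at which its call begins: read the wrist's pose just before it. There is no depth.
- hand_in(): hands the job in; it is judged then, once.
The state is a dict: "time_s": time; "qpos": joint angles; "joint_vel": joint speeds; "tau": joint torques, N m; "ee_pos": TCP position; "eef_rot": TCP orientation; "force": force on the tool from outside, world axes, zero at the start; "moment": the same for the moment, N m; "grip_width": finger opening in m; "grip_force": force on a finger pad.
Only numpy, scipy, OpenCV 4.12 (cv2) and the standard library are available. Lean on these libraries where they do the work, as an engineer would, in place of code of your own. Each camera call takes 0.05 s, during which the arm holds its last target. There are 200 camera calls.

TASK

On the black polarizer stage, push the yellow lever around its arc with your fingertips until its pointer stands at the red index tab, then move away and leave it there. Push gently against one side of the lever's upright grip at a time, never pinch it; the steel cutter on the glass, the red box and the jar stay where they are.

Things in the scene. Friction and masses are not known exactly. Their poses are not given: they have to be found in the camera images.
- lever (a joint): angle (rad) of the rotating ring with its lever, about the upright axis through point ring_axis. 0: lever points straight to the stage's front (the -x side of body stage); grows anticlockwise seen from above; end stops at -1.75 and 1.75. No spring: it stays where it is left. The ring drags with about 0.22 N m of friction, so pushing the grip takes about 3 N.
- ring_axis (a point): point on the ring's axis of rotation at the ring's underside, 50.5 mm above the table. It turns with the ring: its -x axis points along the lever (the pointer's direction), its z is up. Ring: dark steel, 126 mm outside diameter, 14 mm high.
- grip (a point): centre of the lever's upright grip, 80 mm from the ring's axis, 86.5 mm above the table. A paddle with two yellow cheeks on a white core: 14 mm thick along the arc, 18 mm long radially, standing from 65 to 113 mm above the table. Press the cheek on its clockwise side to turn the lever anticlockwise, and the other way round. Under it: steel arm and ring (top 66 mm), stage plate (top 50 mm).
- pointer (a point): tip of the pointer, a thin yellow needle running outward from the foot of the grip, 102 mm from the ring's axis, 60 mm above the table; turns with the lever.
- red_tab: red index tab fixed on the dark rail at the left or right edge of the stage's plate, 12 mm wide along the rail (stage x), 17 mm across, 6 mm high. Origin: centre of its underside, 50.5 mm above the table, 110 to 140 mm from the ring's axis, 0.9 to 1.57 rad either way from the stage's front. The lever is set when the line from the axis along the pointer passes over this tab.
- blue_tab: blue index tab of the same size on the opposite rail (not the one to use)
- stage: polarizer stage fixed to the table: black base with an aluminium protractor plate, 210 mm (x) by 250 mm (y) by 50 mm high, black degree rays printed on the plate. Origin: centre of its underside, below the ring's axis; its front (scale middle) faces its -x.
- cutter: loose steel cutter disc with a black face, 19 mm diameter, 12 mm high, lying near the centre of the glass window within the ring (glass top 58 mm above the table). Origin: centre of its underside. Must stay.
- insert_box: loose red box, 60 x 40 x 22 mm, on the table to one side of the stage. Origin: centre of its underside. Must stay.
- solvent: loose jar with blue cap, 44 mm diameter, 90 mm high, standing on the table to the other side of the stage. Origin: centre of its underside. Must stay.

How it is judged:
By the outcome, as a careful person would: the job done as asked, in the order asked, and still so for the second after the job is handed in, with the robot touching nothing.
It also fails if it takes over 51 s, if anything falls off the work surface, if the arm or the gripper's body presses on something with over 40 N, if the wrist force passes 120 N, or if a joint passes its speed limit or range.

## Working session

There is one attempt and no reset: what is moved stays moved. The work goes in short steps, Python scripts to look and compute and a tool call to move; the robot and the scene stay as the last step left them, time stands still between calls to the robot, and variables do not carry over. Pictures are saved under pics/ and viewed, at most 10 in all, crops included, and the job is handed in when it is done.

Besides the shell and the picture viewer there is one more tool, called after "Emit:" in YAML: its name, and indented under it one key for each argument. apply_moves: Moves the arm, as the interface text tells. Its arguments: {"type":"object","properties":{"increments":{"type":"array"},"jaw":{"type":"number"},"force":{"type":"number"}},"required":["increments"]}

```bash
mkdir -p pics
cat > h.py <<'E'
import numpy as np, cv2
from station import get_obs, camera, hand_in
from scipy.spatial.transform import Rotation as Ro
def shot(n,f=None):
    o=get_obs(); c=camera(n)
    if n=='wrist':
        T=np.eye(4);T[:3,:3]=Ro.from_euler('xyz',o['eef_rot']).as_matrix();T[:3,3]=o['ee_pos']
        M=np.linalg.inv(T@np.array(c['T_tool_cam']));c['R']=M[:3,:3];c['t']=M[:3,3]
    if f: cv2.imwrite('pics/'+f,cv2.cvtColor(c['pixels'],cv2.COLOR_RGB2BGR))
    return c
def ray(c,uv,z):
    K=np.array(c['camera_matrix']);R=np.array(c['R']);t=np.array(c['t'])
    p=cv2.undistortPoints(np.array(uv,float).reshape(-1,1,2),K,np.array(c['dist'])).reshape(-1,2)
    d=np.c_[p,np.ones(len(p))]@R; C=-R.T@t
    return C+d*((z-C[2])/d[:,2])[:,None]
def blobs(c,lo,hi,amin=15):
    h=cv2.cvtColor(c['pixels'],cv2.COLOR_RGB2HSV)
    m=cv2.inRange(h,np.array(lo),np.array(hi))
    if lo[0]==0: m|=cv2.inRange(h,np.array([172,lo[1],lo[2]]),np.array([180,255,255]))
    n,l,s,ce=cv2.connectedComponentsWithStats(m)
    return [(ce[i],s[i],l==i) for i in range(1,n) if s[i][4]>=amin]
COL=dict(red=([0,120,60],[8,255,255]),yel=([20,110,80],[35,255,255]),blue=([100,120,50],[130,255,255]))
E
python3 - <<'E'
from h import *
print(get_obs())
for n in('top','scene'):
    c=shot(n,n+'1.png')
    print(n,'cam',-np.array(c['R']).T@np.array(c['t']))
    for k,v in COL.items():
        for ce,s,_ in blobs(c,*v): print(k,ce.round(1),s,ray(c,ce,.056).round(4))
E
```

```text
{'time_s': 0.0, 'qpos': array([-1.35661791e+00,  3.00465422e-01,  1.52160693e+00, -2.83564895e-05,
        1.32072219e+00, -6.66017481e-02]), 'joint_vel': array([ 0.00051818,  0.00083557,  0.00147904,  0.00047929, -0.00159174,
        0.00087198]), 'tau': array([-1.01573660e-03, -5.31809378e+01, -3.52740347e+01,  7.07675703e-02,
        2.44266016e-02, -8.34732919e-05]), 'ee_pos': array([ 0.15239353, -0.52842304,  0.40407838]), 'eef_rot': array([-3.14039160e+00, -5.25838476e-05,  2.80787164e-01]), 'force': array([ 0.5830536 , -0.07527666, -0.92121921]), 'moment': array([-0.02970207, -0.02833524,  0.02845288]), 'grip_force': 0.0, 'grip_width': 0.09400851187099869}
top cam [0.45703553 0.02450939 0.81786667]
red [77.1 96.2] [   0   59  156   76 7386] [[0.8406 0.4785 0.056 ]]
red [  6.5 130. ] [  0 125  16  10  61] [[0.7797 0.6064 0.056 ]]
red [287.  278.8] [269 258  37  43 632] [[0.5325 0.096  0.056 ]]
red [358.2 324.3] [353 320  11  10  89] [[ 0.4659 -0.0147  0.056 ]]
yel [587.5 191.2] [ 563  165   77   87 1329] [[ 0.6846 -0.3866  0.056 ]]
yel [ 56.  338.4] [   0  231   85  223 3425] [
[... 1020 characters left out ...]
056 ]]
yel [218.5 208.3] [216 200   6  18  51] [[ 0.4447 -0.158   0.056 ]]
yel [224.3 208.2] [223 201   4  17  27] [[ 0.4446 -0.1462  0.056 ]]
yel [ 52.7 229.6] [  0 224 109  12 576] [[ 0.5099 -0.4679  0.056 ]]
yel [ 62.4 312.5] [   0  243  104  108 1510] [[ 0.7192 -0.365   0.056 ]]
blue [572.2  43.7] [ 481    0  159   91 6026] [[-0.6166  1.063   0.056 ]]
blue [427.2  52.2] [424  44   7  19  29] [[-0.5146  0.471   0.056 ]]
blue [466.2  83.5] [462  79  10  11  59] [[-0.2159  0.5359  0.056 ]]
blue [450.  90.] [443  90  15   1  15] [[-0.1641  0.471   0.056 ]]
blue [108.  236.7] [ 97 228  24  19 338] [[ 0.5327 -0.3546  0.056 ]]
blue [178.8 252.9] [174 249  10   9  68] [[ 0.5806 -0.2106  0.056 ]]
```

View pics/top1.png

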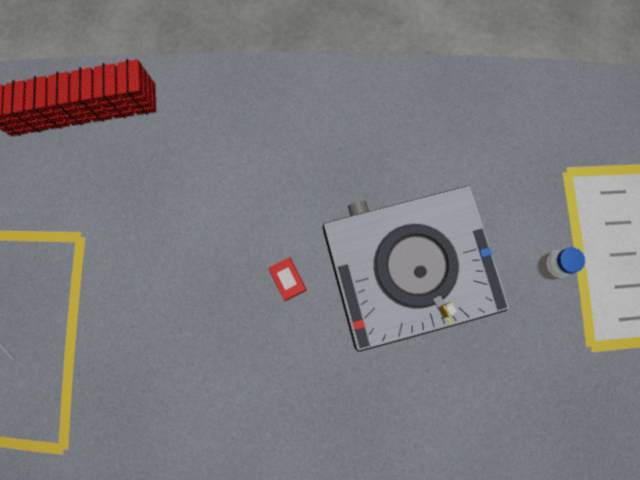

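View pics/scene1.png

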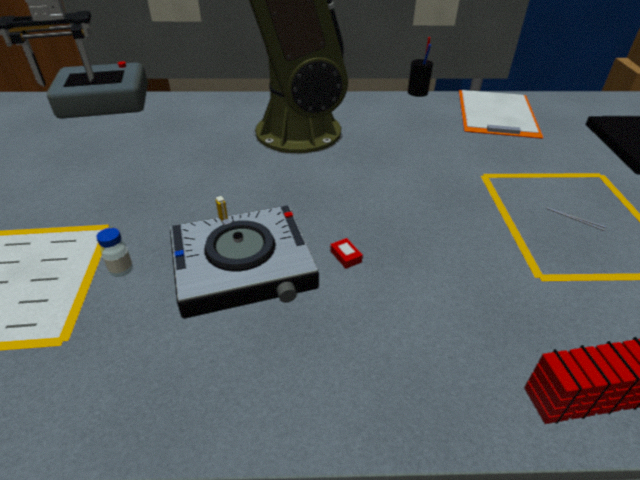

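The top view shows the ring centred near (416,266), the grip near (447,310), the red tab at (358,324) and the blue tab at (485,252). The lever has to go clockwise to reach red. The scene view agrees: jar at left, red box at right, grip at (221,208).

Run:
```python
from h import *
A={}
for n,box in(('top',(365,215,470,315)),('scene',(200,218,280,276))):
    c=shot(n); g=cv2.cvtColor(c['pixels'],cv2.COLOR_RGB2GRAY)
    x0,y0,x1,y1=box; m=np.zeros_like(g); m[y0:y1,x0:x1]=(g[y0:y1,x0:x1]<75)*255
    cs,_=cv2.findContours(m,cv2.RETR_EXTERNAL,cv2.CHAIN_APPROX_NONE)
    k=max(cs,key=cv2.contourArea); k=cv2.convexHull(k)
    e=cv2.fitEllipse(k); print(n,e)
    P=ray(c,cv2.ellipse2Poly(tuple(int(round(v)) for v in e[0]),tuple(int(round(v/2)) for v in e[1]),int(e[2]),0,360,10),.0645 if n=='top' else .06)
    ctr=ray(c,[e[0]],.0645 if n=='top' else .0575)[0]; print(' ctr',ctr.round(4),'extent',np.ptp(P,0).round(4))
    t=[ray(c,[min(blobs(c,*COL[q]),key=lambda b:np.hypot(*(ray(c,[b[0]],.056)[0,:2]-p)))[0]],.055)[0] for q,p in(('red',(.466,-.0147)),('blue',(.58,-.211)))]
    for q in t: d=q-ctr; print(' tab',q.round(4),'r',np.hypot(*d[:2]).round(4),'ang',np.degrees(np.arctan2(d[1],d[0])).round(1))
    ys=[b for b in blobs(c,*COL['yel']) if b[1][4]<100]
    for b in ys:
        p=ray(c,[b[0]],.0865)[0]; d=p-ctr; print(' yel',b[0].round(1),p.round(4),'r',np.hypot(*d[:2]).round(4),'ang',np.degrees(np.arctan2(d[1],d[0])).round(1))
c=shot('top'); cv2.imwrite('pics/crop.png',cv2.resize(cv2.cvtColor(c['pixels'],cv2.COLOR_RGB2BGR)[180:360,310:520],None,fx=3.3,fy=3.3,interpolation=cv2.INTER_CUBIC))
```

```text
top ((415.5968322753906, 265.8727722167969), (81.94664764404297, 84.48139190673828), 130.56454467773438)
 ctr [ 0.5559 -0.1006  0.0645] extent [0.1267 0.1288 0.    ]
 tab [ 0.4659 -0.0147  0.055 ] r 0.1244 ang 136.3
 tab [ 0.5808 -0.2114  0.055 ] r 0.1135 ang -77.3
 yel [445.6 312.1] [ 0.4857 -0.1408  0.0865] r 0.0809 ang -150.2
scene ((239.2879180908203, 245.91368103027344), (50.058677673339844, 71.1917495727539), 82.09813690185547)
 ctr [ 0.5645 -0.1018  0.0575] extent [0.1409 0.133  0.    ]
 tab [ 0.4639 -0.0143  0.055 ] r 0.1333 ang 139.0
 tab [ 0.5795 -0.2109  0.055 ] r 0.1101 ang -82.2
 yel [218.5 208.4] [ 0.4863 -0.1477  0.0865] r 0.0907 ang -149.6
```

View pics/crop.png

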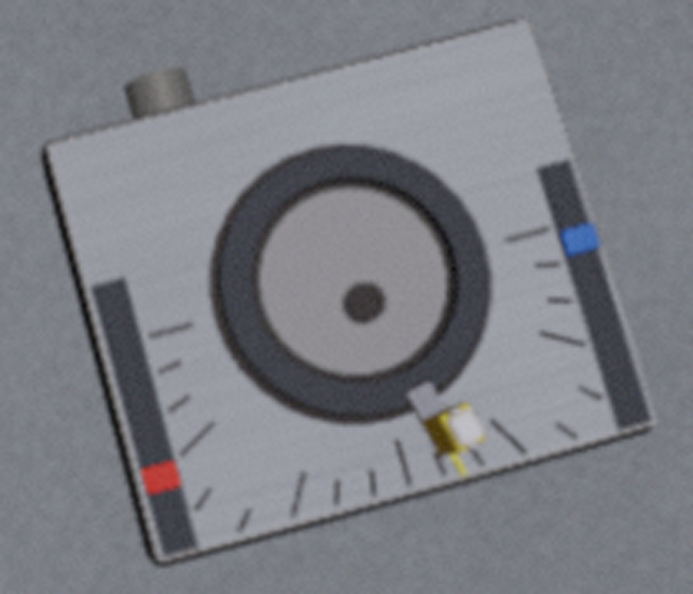

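Emit:
apply_moves:
  increments:
    - {"tx": 0.91, "ty": -0.51}
    - {"tx": 0.91, "ty": -0.51}
    - {"tx": 0.91, "ty": -0.51}
    - {"tx": 0.91, "ty": -0.51}
    - {"tx": 0.91, "ty": -0.51}
    - {"tx": 0.91, "ty": -0.51}
    - {"tx": 0.91, "ty": -0.51}
    - {"tx": 0.91, "ty": -0.51}
    - {"tx": 0.91, "ty": -0.51}
    - {"tx": 0.91, "ty": -0.51}
    - {"tx": 0.91, "ty": -0.51}
    - {"tx": 0.91, "ty": -0.51}
  jaw: 1
  force: 10

```text
schema error: expected keys tx, ty, tz, ax, ay, az
```

Emit:
apply_moves:
  increments:
    - {"tx": 0.91, "ty": -0.51}
    - {"tx": 0.91, "ty": -0.51}
    - {"tx": 0.91, "ty": -0.51}
    - {"tx": 0.91, "ty": -0.51}
    - {"az": -1}
    - {"az": -1}
    - {"az": -1}
    - {"az": -1}
    - {"az": -1}
    - {"az": -1}
    - {"az": -1}
    - {"az": -1}

```text
schema error: expected keys tx, ty, tz, ax, ay, az
```

Emit:
apply_moves:
  increments:
    - {"az": -1}
    - {"az": -1}
    - {"az": -1}
    - {"az": -1}
    - {"az": -1}
    - {"az": -1}
    - {"az": -1}
    - {"az": -1}
    - {"az": -1}
    - {"az": -1}
    - {"az": -1}
    - {"az": -1}

```text
schema error: expected keys tx, ty, tz, ax, ay, az
```

Emit:
apply_moves:
  increments:
    - {"az": -0.9}
    - {}

```text
schema error: expected keys tx, ty, tz, ax, ay, az
```

Emit:
apply_moves:
  increments:
    - {"tx": 0.91, "ty": -0.51, "tz": 0, "ax": 0, "ay": 0, "az": 0}
    - {"tx": 0.91, "ty": -0.51, "tz": 0, "ax": 0, "ay": 0, "az": 0}
    - {"tx": 0.91, "ty": -0.51, "tz": 0, "ax": 0, "ay": 0, "az": 0}
    - {"tx": 0.91, "ty": -0.51, "tz": 0, "ax": 0, "ay": 0, "az": 0}
    - {"tx": 0.91, "ty": -0.51, "tz": 0, "ax": 0, "ay": 0, "az": 0}
    - {"tx": 0.91, "ty": -0.51, "tz": 0, "ax": 0, "ay": 0, "az": 0}
    - {"tx": 0.91, "ty": -0.51, "tz": 0, "ax": 0, "ay": 0, "az": 0}
    - {"tx": 0.91, "ty": -0.51, "tz": 0, "ax": 0, "ay": 0, "az": 0}
    - {"tx": 0.91, "ty": -0.51, "tz": 0, "ax": 0, "ay": 0, "az": 0}
    - {"tx": 0.91, "ty": -0.51, "tz": 0, "ax": 0, "ay": 0, "az": 0}
    - {"tx": 0.91, "ty": -0.51, "tz": 0, "ax": 0, "ay": 0, "az": 0}
    - {"tx": 0.91, "ty": -0.51, "tz": 0, "ax": 0, "ay": 0, "az": 0}
  jaw: 1
  force: 10

```text
time_s: 1.75
ee_pos: [0.4169, -0.2604, 0.4046]
eef_rot: [-3.142, 0.0, 0.281]
force: [-0.8, -0.5, 0.7]
grip_width: 0.0004
grip_force: 0.0
```

Emit:
apply_moves:
  increments:
    - {"tx": 0.91, "ty": -0.51, "tz": 0, "ax": 0, "ay": 0, "az": 0}
    - {"tx": 0.91, "ty": -0.51, "tz": 0, "ax": 0, "ay": 0, "az": 0}
    - {"tx": 0.91, "ty": -0.51, "tz": 0, "ax": 0, "ay": 0, "az": 0}
    - {"tx": 0.91, "ty": -0.51, "tz": 0, "ax": 0, "ay": 0, "az": 0}
    - {"tx": 0, "ty": 0, "tz": 0, "ax": 0, "ay": 0, "az": -1}
    - {"tx": 0, "ty": 0, "tz": 0, "ax": 0, "ay": 0, "az": -1}
    - {"tx": 0, "ty": 0, "tz": 0, "ax": 0, "ay": 0, "az": -1}
    - {"tx": 0, "ty": 0, "tz": 0, "ax": 0, "ay": 0, "az": -1}
    - {"tx": 0, "ty": 0, "tz": 0, "ax": 0, "ay": 0, "az": -1}
    - {"tx": 0, "ty": 0, "tz": 0, "ax": 0, "ay": 0, "az": -1}
    - {"tx": 0, "ty": 0, "tz": 0, "ax": 0, "ay": 0, "az": -1}
    - {"tx": 0, "ty": 0, "tz": 0, "ax": 0, "ay": 0, "az": -1}

```text
time_s: 3.25
ee_pos: [0.5042, -0.1722, 0.4045]
eef_rot: [-3.141, 0.0, 0.982]
force: [-0.4, 0.4, 1.0]
grip_width: 0.0008
grip_force: 0.0
```

Emit:
apply_moves:
  increments:
    - {"tx": 0, "ty": 0, "tz": 0, "ax": 0, "ay": 0, "az": -1}
    - {"tx": 0, "ty": 0, "tz": 0, "ax": 0, "ay": 0, "az": -1}
    - {"tx": 0, "ty": 0, "tz": 0, "ax": 0, "ay": 0, "az": -1}
    - {"tx": 0, "ty": 0, "tz": 0, "ax": 0, "ay": 0, "az": -1}
    - {"tx": 0, "ty": 0, "tz": 0, "ax": 0, "ay": 0, "az": -1}
    - {"tx": 0, "ty": 0, "tz": 0, "ax": 0, "ay": 0, "az": -1}
    - {"tx": 0, "ty": 0, "tz": 0, "ax": 0, "ay": 0, "az": -1}
    - {"tx": 0, "ty": 0, "tz": 0, "ax": 0, "ay": 0, "az": -1}
    - {"tx": 0, "ty": 0, "tz": 0, "ax": 0, "ay": 0, "az": -1}
    - {"tx": 0, "ty": 0, "tz": 0, "ax": 0, "ay": 0, "az": -1}
    - {"tx": 0, "ty": 0, "tz": 0, "ax": 0, "ay": 0, "az": -1}
    - {"tx": 0, "ty": 0, "tz": 0, "ax": 0, "ay": 0, "az": -0.9}

```text
time_s: 4.75
ee_pos: [0.5042, -0.1722, 0.4046]
eef_rot: [-3.141, -0.0, 2.02]
force: [0.4, -0.4, -0.2]
grip_width: 0.0005
grip_force: 0.0
```

Emit:
apply_moves:
  increments:
    - {"tx": 0, "ty": 0, "tz": 0, "ax": 0, "ay": 0, "az": -0.95}
    - {"tx": 0, "ty": 0, "tz": 0, "ax": 0, "ay": 0, "az": 0}

```text
time_s: 5.0
ee_pos: [0.5043, -0.1722, 0.4046]
eef_rot: [-3.142, -0.0, 2.1]
force: [0.2, -1.1, -1.5]
grip_width: 0.0006
grip_force: 0.0
```

Run:
```python
from h import *
c=shot('wrist','w1.png')
for k,v in COL.items():
    for ce,s,_ in blobs(c,*v,60): print(k,ce.round(1),s,ray(c,ce,.056).round(4))
```

```text
red [370.2  22.4] [360   9  21  27 397] [[ 0.4635 -0.013   0.056 ]]
yel [313.3 180.1] [301 178  25   8 108] [[ 0.4873 -0.1409  0.056 ]]
yel [163.  359.4] [ 136  343   62   35 1010] [[ 0.4485 -0.3664  0.056 ]]
yel [318.  416.2] [313 394   8  44 123] [[ 0.6136 -0.347   0.056 ]]
yel [303.6 418.5] [301 403   6  34 110] [[ 0.6022 -0.3569  0.056 ]]
yel [117.4 440. ] [101 416  34  49 755] [[ 0.4463 -0.4832  0.056 ]]
blue [360.5 293.2] [352 284  18  20 257] [[ 0.5776 -0.2089  0.056 ]]
```

View pics/w1.png

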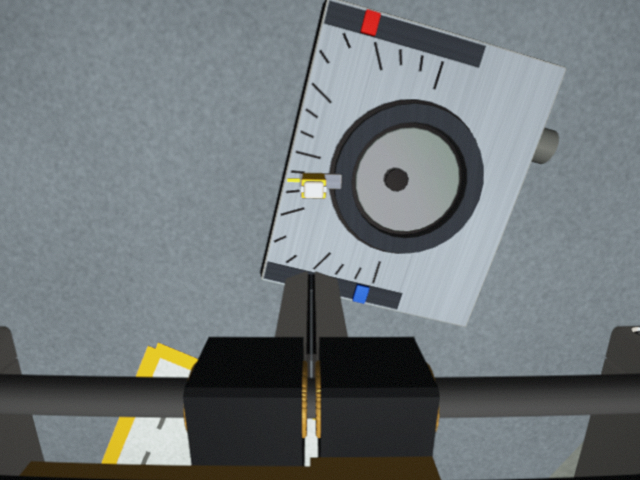

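The picture shows the closed fingers at column 312, the grip just ahead at (314,188), the red tab at (371,22) and the lever lying along tool y. I'll go down and make contact slowly.

Emit:
apply_moves:
  increments:
    - {"tx": 0, "ty": 0, "tz": 0.7, "ax": 0, "ay": 0, "az": 0}
    - {"tx": 0, "ty": 0, "tz": 0.7, "ax": 0, "ay": 0, "az": 0}
    - {"tx": 0, "ty": 0, "tz": 0.7, "ax": 0, "ay": 0, "az": 0}
    - {"tx": 0, "ty": 0, "tz": 0.7, "ax": 0, "ay": 0, "az": 0}
    - {"tx": 0, "ty": 0, "tz": 0.7, "ax": 0, "ay": 0, "az": 0}
    - {"tx": 0, "ty": 0, "tz": 0.7, "ax": 0, "ay": 0, "az": 0}
    - {"tx": 0, "ty": 0, "tz": 0, "ax": 0, "ay": 0, "az": 0}

```text
time_s: 5.92
ee_pos: [0.5041, -0.1721, 0.2775]
eef_rot: [-3.14, -0.002, 2.099]
force: [-0.1, -0.1, 0.8]
grip_width: 0.0001
grip_force: 0.0
```

Emit:
apply_moves:
  increments:
    - {"tx": 0.1, "ty": 0, "tz": 0, "ax": 0, "ay": 0, "az": 0}
    - {"tx": 0.1, "ty": 0, "tz": 0, "ax": 0, "ay": 0, "az": 0}
    - {"tx": 0.1, "ty": 0, "tz": 0, "ax": 0, "ay": 0, "az": 0}
    - {"tx": 0.1, "ty": 0, "tz": 0, "ax": 0, "ay": 0, "az": 0}
    - {"tx": 0.1, "ty": 0, "tz": 0, "ax": 0, "ay": 0, "az": 0}
    - {"tx": 0.1, "ty": 0, "tz": 0, "ax": 0, "ay": 0, "az": 0}

```text
time_s: 6.68
ee_pos: [0.4951, -0.1565, 0.2787]
eef_rot: [3.142, -0.0, 2.1]
force: [-0.2, 0.8, 0.6]
grip_width: 0.0004
grip_force: 0.0
```

Emit:
apply_moves:
  increments:
    - {"tx": 0.12, "ty": -0.017, "tz": 0, "ax": 0, "ay": 0, "az": 0.5}
    - {"tx": 0.12, "ty": -0.017, "tz": 0, "ax": 0, "ay": 0, "az": 0.5}
    - {"tx": 0.12, "ty": -0.017, "tz": 0, "ax": 0, "ay": 0, "az": 0.5}
    - {"tx": 0.12, "ty": -0.017, "tz": 0, "ax": 0, "ay": 0, "az": 0.5}
    - {"tx": 0.12, "ty": -0.017, "tz": 0, "ax": 0, "ay": 0, "az": 0.5}
    - {"tx": 0.12, "ty": -0.017, "tz": 0, "ax": 0, "ay": 0, "az": 0.5}

```text
time_s: 7.42
ee_pos: [0.4834, -0.1384, 0.2787]
eef_rot: [-3.141, 0.001, 1.837]
force: [-0.6, -2.9, 0.1]
grip_width: 0.0005
grip_force: 1.7
```

Emit:
apply_moves:
  increments:
    - {"tx": 0.12, "ty": -0.018, "tz": 0, "ax": 0, "ay": 0, "az": 0.5}
    - {"tx": 0.12, "ty": -0.018, "tz": 0, "ax": 0, "ay": 0, "az": 0.5}
    - {"tx": 0.12, "ty": -0.018, "tz": 0, "ax": 0, "ay": 0, "az": 0.5}
    - {"tx": 0.12, "ty": -0.018, "tz": 0, "ax": 0, "ay": 0, "az": 0.5}
    - {"tx": 0.12, "ty": -0.018, "tz": 0, "ax": 0, "ay": 0, "az": 0.5}
    - {"tx": 0.12, "ty": -0.018, "tz": 0, "ax": 0, "ay": 0, "az": 0.5}
    - {"tx": 0.12, "ty": -0.018, "tz": 0, "ax": 0, "ay": 0, "az": 0.5}
    - {"tx": 0.12, "ty": -0.018, "tz": 0, "ax": 0, "ay": 0, "az": 0.5}
    - {"tx": 0.12, "ty": -0.018, "tz": 0, "ax": 0, "ay": 0, "az": 0.5}
    - {"tx": 0.12, "ty": -0.018, "tz": 0, "ax": 0, "ay": 0, "az": 0.5}

```text
time_s: 8.68
ee_pos: [0.4754, -0.103, 0.2786]
eef_rot: [-3.141, 0.001, 1.401]
force: [-2.2, -3.1, 1.5]
grip_width: 0.0009
grip_force: 1.8
```

Emit:
apply_moves:
  increments:
    - {"tx": 0.12, "ty": -0.018, "tz": 0, "ax": 0, "ay": 0, "az": 0.5}
    - {"tx": 0.12, "ty": -0.018, "tz": 0, "ax": 0, "ay": 0, "az": 0.5}
    - {"tx": 0.12, "ty": -0.018, "tz": 0, "ax": 0, "ay": 0, "az": 0.5}
    - {"tx": 0.12, "ty": -0.018, "tz": 0, "ax": 0, "ay": 0, "az": 0.5}
    - {"tx": 0.12, "ty": -0.018, "tz": 0, "ax": 0, "ay": 0, "az": 0.5}
    - {"tx": 0.12, "ty": -0.018, "tz": 0, "ax": 0, "ay": 0, "az": 0.5}
    - {"tx": 0.12, "ty": -0.018, "tz": 0, "ax": 0, "ay": 0, "az": 0.5}
    - {"tx": 0.12, "ty": -0.018, "tz": 0, "ax": 0, "ay": 0, "az": 0.5}

```text
time_s: 9.68
ee_pos: [0.4804, -0.0744, 0.2785]
eef_rot: [-3.141, 0.001, 1.052]
force: [-3.3, -2.5, 0.7]
grip_width: 0.0005
grip_force: 1.7
```

```bash
cat > m.py <<'E'
from h import *
import sys
C=np.array([.5559,-.1006])
o=get_obs(); y=o['eef_rot'][2]; d=o['ee_pos'][:2]-C
print('tool off x,y',d@[np.cos(y),np.sin(y)],d@[np.sin(y),-np.cos(y)],'yaw',np.degrees(y),o['force'])
for n in sys.argv[1:]:
    c=shot(n,f"{n}{int(o['time_s']*10)}.png")
    for k in('yel','red'):
        for ce,s,m in blobs(c,*COL[k],4):
            p=ray(c,[ce],.055 if k=='red' else .0865)[0]; q=p[:2]-C
            if np.hypot(*q)<.15: print(n,k,ce.round(1),s,p.round(4),'r',np.hypot(*q).round(4),'ang',np.degrees(np.arctan2(q[1],q[0])).round(1))
E
python3 m.py wrist top; ls pics
```

```text
tool off x,y -0.014717464126701937 -0.07854061046583677 yaw 60.25441310020609 [-3.28076146 -2.54171666  0.67660433]
wrist yel [312.1 254.2] [ 292  237   42   38 1239] [ 0.4899 -0.0562  0.0865] r 0.0796 ang 146.1
wrist yel [280.9 245.5] [271 243  21   6 121] [ 0.4793 -0.0453  0.0865] r 0.0945 ang 144.2
wrist yel [293.  289.5] [291 286   5   8  40] [ 0.4729 -0.0672  0.0865] r 0.0894 ang 158.1
wrist yel [331.  290.1] [329 286   5   9  40] [ 0.4887 -0.0766  0.0865] r 0.0714 ang 160.3
wrist yel [304.5 374. ] [304 373   2   3   4] [ 0.454  -0.111   0.0865] r 0.1025 ang -174.2
wrist yel [303.9 385.1] [303 383   3   5   9] [ 0.4503 -0.1168  0.0865] r 0.1068 ang -171.3
wrist yel [318.2 385.8] [318 384   2   4   5] [ 0.4566 -0.1208  0.0865] r 0.1014 ang -168.5
wrist yel [303.7 410.7] [301 389   6  48 204] [ 0.4421 -0.1307  0.0865] r 0.1178 ang -165.2
wrist yel [318.4 390.3] [317 389   4   4  10] [ 0.4553 -0.1233  0.0865] r 0.1031 ang -167.3
wrist yel [318.2 414.2] [316 394   5  44 140] [ 0.4477 -0.1366  0.0865] r 0.114 ang -161.6
wrist yel [438.  415.5] [438 414   1   4   4] [ 0.5032 -0.1698  0.0865] r 0.087 ang -127.3
wrist red [228.6 190.7] [210 173  38  37 753] [ 0.4637 -0.0126  0.055 ] r 0.1275 ang 136.3
top red [358.2 324.2] [353 320  11  10  86] [ 0.466  -0.0147  0.055 ] r 0.1243 ang 136.3
crop.png
scene1.png
top1.png
top96.png
w1.png
wrist96.png
```

View pics/wrist96.png

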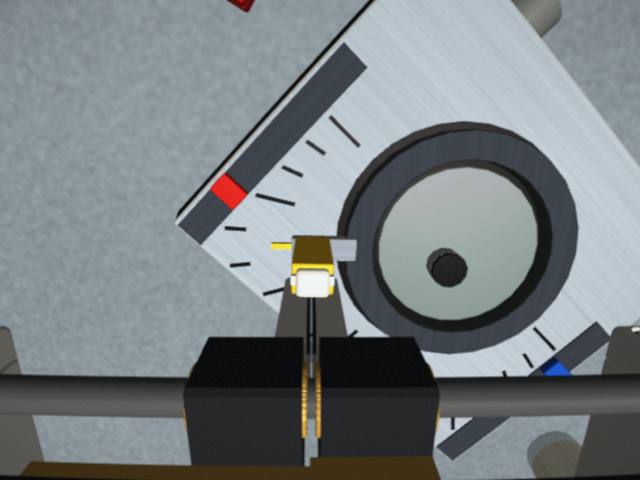

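Run:
```python
from h import *
c=shot('wrist'); C=np.array([.5559,-.1006])
for uv in ([271.5,245.5],[281,245.5],[290,245.5]):
    p=ray(c,[uv],.060)[0]; q=p[:2]-C; print(p.round(4),np.hypot(*q).round(4),np.degrees(np.arctan2(q[1],q[0])).round(2))
```

```text
[ 0.4691 -0.0487  0.06  ] 0.1011 149.11
[ 0.4736 -0.0512  0.06  ] 0.096 149.05
[ 0.4778 -0.0536  0.06  ] 0.0912 148.98
```

The picture shows the fingers on the grip cheek at (312,285), the pointer tip at (271,245) and the red tab at (229,191). About 13° is left, so I'll push 10° and check again.

Emit:
apply_moves:
  increments:
    - {"tx": 0.115, "ty": -0.022, "tz": 0, "ax": 0, "ay": 0, "az": 0.5}
    - {"tx": 0.115, "ty": -0.022, "tz": 0, "ax": 0, "ay": 0, "az": 0.5}
    - {"tx": 0.115, "ty": -0.022, "tz": 0, "ax": 0, "ay": 0, "az": 0.5}
    - {"tx": 0.115, "ty": -0.022, "tz": 0, "ax": 0, "ay": 0, "az": 0.5}
    - {"tx": 0, "ty": 0, "tz": 0, "ax": 0, "ay": 0, "az": 0}

```text
time_s: 10.45
ee_pos: [0.4861, -0.0615, 0.2786]
eef_rot: [3.141, -0.0, 0.88]
force: [0.8, -1.3, 0.2]
grip_width: 0.0008
grip_force: 0.4
```

```bash
cat > w.py <<'E'
from h import *
o=get_obs(); c=shot('wrist',f"w{int(o['time_s']*10)}.png"); h=cv2.cvtColor(c['pixels'],cv2.COLOR_RGB2HSV)
g=cv2.cvtColor(c['pixels'],cv2.COLOR_RGB2GRAY)
# glass+cutter window: inner bright disc edge; outer: dark ring blob, largest
C0=np.array([.5559,-.1006])
R=np.array(c['R']);t=np.array(c['t']);K=np.array(c['camera_matrix'])
ctr=cv2.projectPoints(np.array([[*C0,.0645]]),cv2.Rodrigues(R)[0],t,K,np.array(c['dist']))[0].ravel()
# outer edge radially: outermost dark->bright transition near r=63 mm at top height
P=[]
for a in np.radians(np.arange(0,360,4)):
    rr=np.arange(.055,.072,.0004); X=np.c_[C0[0]+rr*np.cos(a),C0[1]+rr*np.sin(a),np.full(len(rr),.0645)]
    uv=cv2.projectPoints(X,cv2.Rodrigues(R)[0],t,K,np.array(c['dist']))[0].reshape(-1,2)
    if uv.min()<2 or uv[:,0].max()>637 or uv[:,1].max()>330: continue
    v=cv2.remap(g,uv[:,:1].astype('f4'),uv[:,1:].astype('f4'),1).ravel().astype(float)
    i=np.argmax(np.diff(v))
    if v[:i+1].max()<110 and v[-1]>110: P.append(X[i,:2])
P=np.array(P); A=np.c_[2*P,np.ones(len(P))]; s=np.linalg.lstsq(A,(P**2).sum(1),rcond=None)[0]
C=s[:2]; print('wrist ring',C.round(4),'r',np.sqrt(s[2]+C@C).round(4),len(P))
pp=[];
for k,z in(('yel',.06),('red',.0565)):
    for ce,st,m in blobs(c,*COL[k],40):
        if ce[1]<283 and ce[1]>100:
            ys,xs=np.nonzero(m); e=ray(c,[ce],z)[0]; tip=ray(c,[[xs.min(),ys[xs==xs.min()].mean()]],z)[0]
            for nm,p in(('cen',e),('left',tip)):
                for D in(C,C0): q=p[:2]-D; print(k,nm,ce.round(1),st[4],p.round(4),np.hypot(*q).round(4),np.degrees(np.arctan2(q[1],q[0])).round(2))
E
python3 w.py; python3 m.py|head -1
```

```text
wrist ring [ 0.5551 -0.097 ] r 0.064 39
yel cen [312.2 253.7] 1223 [ 0.4932 -0.0522  0.06  ] 0.0765 144.06
yel cen [312.2 253.7] 1223 [ 0.4932 -0.0522  0.06  ] 0.0792 142.3
yel left [312.2 253.7] 1223 [ 0.4797 -0.0512  0.06  ] 0.0883 148.74
yel left [312.2 253.7] 1223 [ 0.4797 -0.0512  0.06  ] 0.0908 147.08
yel cen [280.4 245.4] 122 [ 0.4831 -0.0376  0.06  ] 0.0934 140.49
yel cen [280.4 245.4] 122 [ 0.4831 -0.0376  0.06  ] 0.0963 139.15
yel left [280.4 245.4] 122 [ 0.4793 -0.0342  0.06  ] 0.0985 140.35
yel left [280.4 245.4] 122 [ 0.4793 -0.0342  0.06  ] 0.1014 139.08
red cen [224.4 230.4] 711 [ 0.4643 -0.0124  0.0565] 0.1241 137.04
red cen [224.4 230.4] 711 [ 0.4643 -0.0124  0.0565] 0.1272 136.1
red left [224.4 230.4] 711 [ 0.4565 -0.0068  0.0565] 0.1337 137.53
red left [224.4 230.4] 711 [ 0.4565 -0.0068  0.0565] 0.1366 136.65
tool off x,y -0.014395998919859904 -0.07870098853653354 yaw 50.430528534778915 [ 0.3126839  -0.91461072  0.80209383]
```

Emit:
apply_moves:
  increments:
    - {"tx": 0.07, "ty": -0.013, "tz": 0, "ax": 0, "ay": 0, "az": 0.31}
    - {"tx": 0.07, "ty": -0.013, "tz": 0, "ax": 0, "ay": 0, "az": 0.31}
    - {"tx": 0, "ty": 0, "tz": 0, "ax": 0, "ay": 0, "az": 0}
    - {"tx": 0, "ty": 0, "tz": 0, "ax": 0, "ay": 0, "az": 0}

```text
time_s: 11.0
ee_pos: [0.4882, -0.0577, 0.2787]
eef_rot: [-3.142, -0.0, 0.825]
force: [-0.0, -0.7, -0.1]
grip_width: 0.0008
grip_force: 0.5
```

```bash
python3 w.py; python3 m.py|head -1
```

```text
wrist ring [ 0.5552 -0.0969] r 0.0639 43
yel cen [312.4 253.7] 1230 [ 0.4959 -0.0488  0.06  ] 0.0764 140.98
yel cen [312.4 253.7] 1230 [ 0.4959 -0.0488  0.06  ] 0.0793 139.22
yel left [312.4 253.7] 1230 [ 0.4823 -0.0471  0.06  ] 0.0883 145.66
yel left [312.4 253.7] 1230 [ 0.4823 -0.0471  0.06  ] 0.091 143.98
yel cen [280.9 245.1] 139 [ 0.4868 -0.0337  0.06  ] 0.0932 137.28
yel cen [280.9 245.1] 139 [ 0.4868 -0.0337  0.06  ] 0.0962 135.95
yel left [280.9 245.1] 139 [ 0.4827 -0.0303  0.06  ] 0.0985 137.43
yel left [280.9 245.1] 139 [ 0.4827 -0.0303  0.06  ] 0.1015 136.15
red cen [224.9 242.4] 694 [ 0.4643 -0.0124  0.0565] 0.1241 137.08
red cen [224.9 242.4] 694 [ 0.4643 -0.0124  0.0565] 0.1271 136.07
red left [224.9 242.4] 694 [ 0.4564 -0.0063  0.0565] 0.1341 137.48
red left [224.9 242.4] 694 [ 0.4564 -0.0063  0.0565] 0.137 136.53
tool off x,y -0.014454254820775184 -0.07880585116806973 yaw 47.25675326743014 [-0.01153935 -0.63437207  0.01098502]
```

The pointer and red tab now agree to about 0.2°. I'll back straight off, rise, and check with the top view.

Emit:
apply_moves:
  increments:
    - {"tx": -0.4, "ty": 0, "tz": 0, "ax": 0, "ay": 0, "az": 0}
    - {"tx": -0.6, "ty": 0, "tz": 0, "ax": 0, "ay": 0, "az": 0}
    - {"tx": -0.3, "ty": 0, "tz": -0.5, "ax": 0, "ay": 0, "az": 0}
    - {"tx": 0, "ty": 0, "tz": -0.9, "ax": 0, "ay": 0, "az": 0}
    - {"tx": 0, "ty": 0, "tz": -0.9, "ax": 0, "ay": 0, "az": 0}
    - {"tx": 0, "ty": 0, "tz": -0.9, "ax": 0, "ay": 0, "az": 0}
    - {"tx": 0, "ty": 0, "tz": -0.9, "ax": 0, "ay": 0, "az": 0}
    - {"tx": -0.8, "ty": 0, "tz": 0, "ax": 0, "ay": 0, "az": 0}
    - {"tx": -0.8, "ty": 0, "tz": 0, "ax": 0, "ay": 0, "az": 0}
    - {"tx": -0.8, "ty": 0, "tz": 0, "ax": 0, "ay": 0, "az": 0}
    - {"tx": 0, "ty": 0, "tz": 0, "ax": 0, "ay": 0, "az": 0}

```text
time_s: 12.42
ee_pos: [0.4119, -0.1401, 0.4028]
eef_rot: [3.14, -0.001, 0.822]
force: [-0.0, 0.5, 0.8]
grip_width: 0.0006
grip_force: 0.0
```

```bash
python3 w.py
python3 - <<'E'
from h import *
c=shot('wrist'); cv2.imwrite('pics/fin.png',cv2.cvtColor(c['pixels'],cv2.COLOR_RGB2BGR))
E
```

```text
wrist ring [ 0.5532 -0.1   ] r 0.0641 45
yel cen [623.1 234.3] 633 [ 0.6066 -0.3378  0.06  ] 0.2438 -77.33
yel cen [623.1 234.3] 633 [ 0.6066 -0.3378  0.06  ] 0.2426 -77.93
yel left [623.1 234.3] 633 [ 0.5855 -0.3337  0.06  ] 0.2359 -82.13
yel left [623.1 234.3] 633 [ 0.5855 -0.3337  0.06  ] 0.2349 -82.76
```

View pics/fin.png

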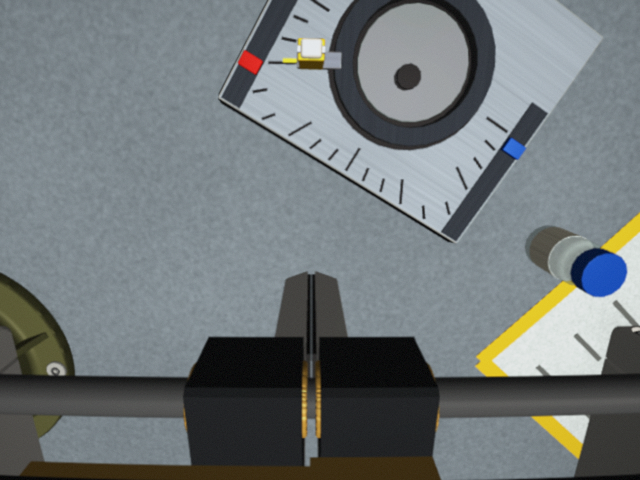

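The pointer needle at (290,61) and the steel arm at (333,61) line up with the red tab at (250,62). The cutter and jar haven't moved, and the arm is clear.

```bash
python3 -c "
from station import hand_in
print(hand_in())"
```

```text
the job is handed in; nothing more can be done
None
```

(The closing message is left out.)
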